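Knock out the wheel blanks and empty the drilling box

TASK

Some holes of the board cramped on the drilling box still hold the round wheel blank that the hole saw cut: take the push rod from its stand, with it, never with the fingers, drive every blank down through its hole into the drawer below, and stand the rod back in its stand. Then reach under the overhanging board with the hook to draw the drawer's bolt right back and to pull the drawer out to its stop, keeping the fingers off the bolt and off the drawer's handle. Lay the hook down on the bench, put all the blanks in the carton, and leave the mug, the hole saw and the drill where they are.

Things in the scene. Friction and masses are not known exactly. Their poses are not given: they have to be found in the camera images.
- box: Plywood drilling box fixed on the bench; a wooden board is cramped on its top. Origin: on the bench under the middle of the row of holes; x from the open front to the back, y along the row, z up. Base, sides and drawer stand back under the board: the shut drawer's front face is at x = -43 mm, so the board overhangs it by 62 mm. Bench-level room under the board: up to z 66 mm.
- board (a point): Middle of the board's top face: box x = -15, y = 0, z = 84 mm. Light wood, 180 (x) x 346 (y) x 18 mm: box x -105 to 75, y +-173, underside z 66 mm. Two steel cramps up to 108 mm high stand on its back corners (x over 25, y beyond +-139 mm).
- bore0 (a point): Centre of the mouth of bore 0, on the board's top face (box x 0, y -90, z 84 mm); a hole 35 mm in diameter right through the board, over the drawer. If it holds a blank, that is flush with the board's top and held beneath by uncut slivers of veneer: 5 to 20 N bends them down for good, and once pushed down 10 to 15 mm the blank drops into the drawer.
- bore1 (a point): Centre of the mouth of bore 1, on the board's top face (box x 0, y -30, z 84 mm); a hole 35 mm in diameter right through the board, over the drawer. If it holds a blank, that is flush with the board's top and held beneath by uncut slivers of veneer: 5 to 20 N bends them down for good, and once pushed down 10 to 15 mm the blank drops into the drawer.
- bore2 (a point): Centre of the mouth of bore 2, on the board's top face (box x 0, y 30, z 84 mm); a hole 35 mm in diameter right through the board, over the drawer. If it holds a blank, that is flush with the board's top and held beneath by uncut slivers of veneer: 5 to 20 N bends them down for good, and once pushed down 10 to 15 mm the blank drops into the drawer.
- bore3 (a point): Centre of the mouth of bore 3, on the board's top face (box x 0, y 90, z 84 mm); a hole 35 mm in diameter right through the board, over the drawer. If it holds a blank, that is flush with the board's top and held beneath by uncut slivers of veneer: 5 to 20 N bends them down for good, and once pushed down 10 to 15 mm the blank drops into the drawer.
- blank0: Wheel blank: a plywood disc 32 mm in diameter, 18 mm thick, 20 g, with a small pilot hole. Origin at the centre of one face, z along its axis towards the other face. It may be absent. At the start it sits in one of the bores, its origin at the underside of the board.
- blank1: Wheel blank: a plywood disc 32 mm in diameter, 18 mm thick, 20 g, with a small pilot hole. Origin at the centre of one face, z along its axis towards the other face. It may be absent. At the start it sits in one of the bores, its origin at the underside of the board.
- blank2: Wheel blank: a plywood disc 32 mm in diameter, 18 mm thick, 20 g, with a small pilot hole. Origin at the centre of one face, z along its axis towards the other face. It may be absent. At the start it sits in one of the bores, its origin at the underside of the board.
- blank3: Wheel blank: a plywood disc 32 mm in diameter, 18 mm thick, 20 g, with a small pilot hole. Origin at the centre of one face, z along its axis towards the other face. It may be absent. At the start it sits in one of the bores, its origin at the underside of the board.
- pushrod: Push rod: steel shaft 16 mm in diameter with a turned wooden knob (30 mm in diameter, from 120 to 165 mm above the tip), 100 g. Origin at the centre of the lower tip, z up the shaft. It stands upright in the stand.
- stand: Fixed wooden block 70 x 70 x 50 mm, origin at the centre of its underside, with a blind hole 21 mm in diameter and 42 mm deep in the middle of its top (a rod standing in it has its tip 8 mm above the bench).
- stand_mouth (a point): Centre of the mouth of the stand's hole, 50 mm above the bench.
- hook: Hooked rod, 130 g, lying flat on the bench: a square wooden handle 100 x 22 x 22 mm, origin at the centre of its underside, x along the handle towards the hook, z up. A steel rod 6 mm thick, 11 mm above the handle's underside, runs on from the handle's end along +x to an elbow.
- hook_elbow (a point): Elbow of the hook, at x = 150, y = 0, z = 11 mm in the hook's frame: here the rod turns square to the hook's -y and ends 28 mm from the rod's axis. Rod and bent tip lie level. Axes as the hook.
- drawer (a joint): Plywood drawer under the board, on runners: m that it is pulled out towards the box's -x, 0 shut, 0.160 at its stop. About 2 N of friction; it stays where it is left. While the bolt is engaged it can move only 2 to 3 mm. Inside 66 (x) x 282 (y) mm, walls 30 mm high above its floor, floor 14 mm above the bench.
- drawer_floor (a point): Centre of the drawer's inner floor (14 mm above the bench), moving with it; shut, it lies right under the middle of the row of bores. Axes as the box.
- bow: Steel bow handle on the drawer's front, moving with it. Origin and axes as the drawer's (shut: box x 0, y 0, z 10 mm). In that frame an upright bar 6 mm thick at x = -71, y = -30, from z 4 to 34 mm, with a level stay to the drawer's face (x = -43) at its top and its foot; 25 mm of free room behind the bar.
- bolt (a joint): Barrel bolt on the drawer's front, 28 mm above the bench: m that it is drawn, towards the box's -y, 0 fully shot, 0.036 fully drawn; it leaves its keeper at about 0.029. About 1 N of friction, no spring; it stays where it is left.
- bolt_tab: Steel thumb tab of the bolt, 24 (x) x 8 (y) x 24 (z) mm, origin at its centre, moves with the bolt and the drawer. Shot and shut it is at box x = -70, y = 85, z = 28 mm; drawn it is 36 mm farther to the box's -y. Its keeper, a steel staple, stands at box x -37 to -65 mm, y 149 to 163 mm, up to z 43 mm.
- carton: Loose open cardboard carton 120 (x) x 170 (y) x 45 mm high, walls 4 mm, 350 g, origin at the centre of its underside, z up. The blanks belong in it.
- mug: White mug, 76 mm wide, 90 mm high, standing beyond the box. Leave it alone.
- holesaw: Steel hole saw, 38 mm wide, 79 mm high with its arbor, standing teeth down beyond the box. Leave it alone.
- drill: Cordless drill lying on its side at the far right, about 220 x 190 x 60 mm. Leave it alone.
Things that resemble listed ones, but are neither listed nor needed, are in the scene too. Leave any blue look-alike of the blank3 alone. What is shaped like the blank0 but purple or red is not meant.

How it is judged (in metres and radians):
On the way, in this order (a step that is already met when the one before it is completed fails the run):
1. every blank has been driven out of the board and lies in the drawer below (z of blank0 in the frame of box between 0 and 0.042 m and x of blank0 in the frame of drawer_floor between -0.04 and 0.04 m and y of blank0 in the frame of drawer_floor between -0.145 and 0.145 m and z of blank1 in the frame of box between 0 and 0.042 m and x of blank1 in the frame of drawer_floor between -0.04 and 0.04 m and y of blank1 in the frame of drawer_floor between -0.145 and 0.145 m and z of blank2 in the frame of box between 0 and 0.042 m and x of blank2 in the frame of drawer_floor between -0.04 and 0.04 m and y of blank2 in the frame of drawer_floor between -0.145 and 0.145 m and z of blank3 in the frame of box between 0 and 0.042 m and x of blank3 in the frame of drawer_floor between -0.04 and 0.04 m and y of blank3 in the frame of drawer_floor between -0.145 and 0.145 m and value of joint drawer below 0.02 m), for 0.2 s.
2. the bolt is drawn (over 30 mm) (value of joint bolt above 0.03 m), for 0.2 s.
3. the drawer is pulled out to its stop (over 150 mm) (value of joint drawer above 0.15 m), for 0.2 s.
At the end, for the whole second after the job is handed in: every blank lies at rest inside the upright carton; the push rod stands in its stand's hole, down to the bottom (tip within 8 mm) and upright; the drawer is still out (over 140 mm); the hook lies at rest flat on the bench (x of blank0 in the frame of carton between -0.056 and 0.056 m and y of blank0 in the frame of carton between -0.081 and 0.081 m and z of blank0 in the frame of carton between 0 and 0.045 m and linear speed of each of blank0, blank1, blank2, blank3, pushrod, hook below 0.03 m/s and x of blank1 in the frame of carton between -0.056 and 0.056 m and y of blank1 in the frame of carton between -0.081 and 0.081 m and z of blank1 in the frame of carton between 0 and 0.045 m and x of blank2 in the frame of carton between -0.056 and 0.056 m and y of blank2 in the frame of carton between -0.081 and 0.081 m and z of blank2 in the frame of carton between 0 and 0.045 m and x of blank3 in the frame of carton between -0.056 and 0.056 m and y of blank3 in the frame of carton between -0.081 and 0.081 m and z of blank3 in the frame of carton between 0 and 0.045 m and angle between each of carton, pushrod's own z axis and vertical below 0.15 rad and height (world z) of carton below 0.01 m and horizontal distance between pushrod and stand below 0.007 m and height (world z) of pushrod below 0.016 m and value of joint drawer above 0.14 m and height (world z) of each of hook, hook_elbow below 0.03 m); the robot touches nothing.
It fails at once if a blank still in the board is touched with the fingers ((contact force between the fingers and blank0 above 0.5 N and z of blank0 in the frame of box between 0.05 and 0.09 m and x of blank0 in the frame of box between -0.02 and 0.02 m and y of blank0 in the frame of box between -0.13 and 0.13 m) or (contact force between the fingers and blank1 above 0.5 N and z of blank1 in the frame of box between 0.05 and 0.09 m and x of blank1 in the frame of box between -0.02 and 0.02 m and y of blank1 in the frame of box between -0.13 and 0.13 m) or (contact force between the fingers and blank2 above 0.5 N and z of blank2 in the frame of box between 0.05 and 0.09 m and x of blank2 in the frame of box between -0.02 and 0.02 m and y of blank2 in the frame of box between -0.13 and 0.13 m) or (contact force between the fingers and blank3 above 0.5 N and z of blank3 in the frame of box between 0.05 and 0.09 m and x of blank3 in the frame of box between -0.02 and 0.02 m and y of blank3 in the frame of box between -0.13 and 0.13 m)).
It fails at once if the fingers press on the bolt, or on the drawer's handle before the drawer is out (contact force between the fingers and bolt_tab above 1 N or (contact force between the fingers and bow above 1 N and value of joint drawer below 0.145 m)).
It fails at once if the mug, the hole saw or the drill is shifted by more than 30 mm or tipped (distance of any of mug, holesaw, drill from where it was at the start of the episode above 0.03 m or angle between any of mug, holesaw, drill's own z axis and vertical above 0.4 rad).
Of blank0, blank1, blank2, blank3 only 2 to 4 are there at a start; the rules pass over those that are not, and their reading is None.
At some moment in a run one of hook, carton may be knocked a few centimetres aside while the robot is not near it.
It also fails if it takes over 210 s, if anything falls off the work surface, if the arm or the gripper's body presses on something with over 40 N, if the wrist force passes 120 N, or if a joint passes its speed limit or range.

ROBOT

A 6-joint arm with a two-finger parallel gripper is mounted at the origin on the work surface. World frame = base frame: x ahead of the robot, y to its left, z up, the work surface at z = 0. Lengths are in m, angles in degrees, forces in N, time in s.
With the tool pointing down it reaches from about 0.375 to 0.9 m from the base axis. Payload 3.1 kg.
Tool frame: the origin (TCP) lies at the very end of the fingers, on their centre line; the grasp point (between the pads) lies 19 mm behind it; z points along the fingers, y is the line along which they close (so a half turn about z gives the same grasp; the last joint's range is limited). The gripper opens to 87 mm and grips with 3 to 60 N. Pads are 19 mm wide; open, the fingers measure 117 mm over their backs; the gripper's body (75 mm by 190 mm) begins 51 mm behind the grasp point.
Start: joints at [-82.191, 30.224, 82.088, -0, 67.689, -10.227], TCP at [0.194, -0.594, 0.223] pointing down, gripper open.
Joint ranges: [-176.69, 176.69], [-43.24, 126.21], [12.49, 139.97], [-82, 262], [0, 151.66], [-163.58, 163.58]. Speed limits (degrees/s): [159.86, 159.86, 180, 180, 180, 180].

INTERFACE

Orientations are given as a 3x3 rotation matrix whose columns are the frame's x, y, z axes.
In Python, from rig import readout, cams, bot gives the robot as it stands.
- The arm moves only by the shell command python3 -m inch 'ROWS'. ROWS is JSON, a list of rows, each a list of 5 numbers: the shift along the world's x, y, z in cm, then the turn about the world's z in degrees, then the finger opening in cm, from 0 to 8.7. In form: [[dx, dy, dz, twist, fingers], ...]. A call has 1 to 10 rows; each row is the pose to reach, as a shift and turn from the pose commanded when the call began; what a row does not reach only later rows make up. A row lasts 1/12 s, in which the tool goes at most 41.7 mm and 7.16 degrees, less where a joint would pass 70% of its speed; a pose out of reach is approached as far as the arm can. A call with a gripper value outside its range is refused whole. The fingers move at their own pace and stop on an object; the grip force is fixed at half the most. Time passes only in rows, so rows that repeat a pose let the fingers close. It gives the time, the measured TCP pose, the force, the opening and the grip force at its end, in the units of the state.
- readout.read_state(): the state, without advancing time (a new reading comes with each control period).
- cams.capture(name): name is "scene" or "top" or "wrist"; returns a dict with "image" (480x640x3 uint8, blue, green, red), "intrinsics" (3x3 intrinsics, pixels), "xyz" and "rotation" of the camera in the world; the wrist camera has in their place "tool_from_camera" (4x4, takes a point from camera to tool coordinates, whose origin is the TCP and whose axes are the flange's). Camera axes: x right, y down, z forward; pixel columns grow to the right and rows downward; lengths in m; the calibration is good to about 2 mm. A picture is of the moment at which its call begins: read the wrist's pose just before it. There is no depth.
- bot.hand_in(): hands the job in; it is judged then, once.
The state is a dict: "time_s": time; "joint_positions": joint angles; "qvel": joint speeds; "tau": joint torques, N m; "position": TCP position; "tcp_rot": TCP orientation; "force": force on the tool from outside, world axes, zero at the start; "moment": the same for the moment, N m; "opening": opening from 0.0 (shut) to 1.0 (fully open); "grasp_force": force on a finger pad.
Only numpy, scipy, OpenCV 4.12 (cv2) and the standard library are available. Lean on these libraries where they do the work, as an engineer would, in place of code of your own. Each camera call takes 0.05 s, during which the arm holds its last target. There are 200 camera calls.

## Working session

There is one attempt and no reset: what is moved stays moved. The work goes in short steps, Python scripts to look and compute and a shell command to move; the robot and the scene stay as the last step left them, time stands still between calls to the robot, and variables do not carry over. Pictures are saved under pics/ and viewed, at most 14 in all, crops included, and the job is handed in when it is done.

```bash
ls; mkdir -p pics
cat > h.py <<'E'
from rig import readout, cams, bot
import numpy as np, cv2
def snap(cam,name,crop=None,scale=1):
    s=readout.read_state(); c=cams.capture(cam); im=c["image"]
    if cam=="wrist":
        T=np.array(c["tool_from_camera"]); R=np.array(s["tcp_rot"]); 
        c["rotation"]=R@T[:3,:3]; c["xyz"]=np.array(s["position"])+R@T[:3,3]
    np.savez("pics/"+name+".npz",K=c["intrinsics"],xyz=c["xyz"],R=c["rotation"])
    if crop: u0,v0,u1,v1=crop; im=im[v0:v1,u0:u1]
    if scale!=1: im=cv2.resize(im,None,fx=scale,fy=scale,interpolation=cv2.INTER_CUBIC)
    cv2.imwrite("pics/"+name+".png",im)
def px(name,u,v,z):
    d=np.load("pics/"+name+".npz"); r=d["R"]@np.linalg.inv(d["K"])@np.array([u,v,1.0])
    t=(z-d["xyz"][2])/r[2]; return d["xyz"]+t*r
def proj(name,p):
    d=np.load("pics/"+name+".npz"); q=d["K"]@(d["R"].T@(np.array(p)-d["xyz"])); return q[:2]/q[2]
E
python3 - <<'E'
from h import *
snap("top","top0"); snap("scene","scene0")
for n in("top0","scene0"):
    d=np.load(f"pics/{n}.npz"); print(d["K"],d["xyz"],d["R"])
print(readout.read_state())
E
```

```text
pics
[[580.30671914   0.         327.29369133]
 [  0.         580.30671914 227.37976893]
 [  0.           0.           1.        ]] [ 0.44780986 -0.02891203  1.2512462 ] [[-0.02189308 -0.99275695  0.11812843]
 [-0.99962801  0.02365904  0.01356778]
 [-0.01626431 -0.11778745 -0.99290563]]
[[537.46649514   0.         317.72846784]
 [  0.         537.46649514 249.18806714]
 [  0.           0.           1.        ]] [1.18100404 0.28068978 1.11791199] [[-0.44418997  0.75999591 -0.47444861]
 [ 0.89581521  0.36817207 -0.24892656]
 [-0.01450444 -0.53558896 -0.84435424]]
{'time_s': 0.1, 'joint_positions': array([-8.21899446e+01,  3.02713330e+01,  8.21484470e+01,  7.35942684e-04,
        6.76901006e+01, -1.02285137e+01]), 'qvel': array([ 0.02301148, -0.13354683, -0.19540345, -0.05134433,  0.00205097,
       -0.05299879]), 'tau': array([ 2.05399165e-04, -4.40984774e+01, -1.77151698e+01,  6.34193374e-02,
        5.33858815e-02, -4.93535845e-05]), 'position': array([ 0.1934643 , -0.59361559,  0.22169755]), 'tcp_rot': array([[ 9.50849841e-01,  3.09652253e-01, -2.48833020e-04],
       [ 3.09652153e-01, -9.50848005e-01,  1.90160444e-03],
       [ 3.52233721e-04, -1.88519196e-03, -9.99998161e-01]]), 'force': array([0.12980128, 0.13977621, 0.15496449]), 'moment': array([-0.0369145 ,  0.01770324,  0.00752379]), 'grasp_force': 0.0, 'opening': 0.999552652152185}
```

View pics/top0.png

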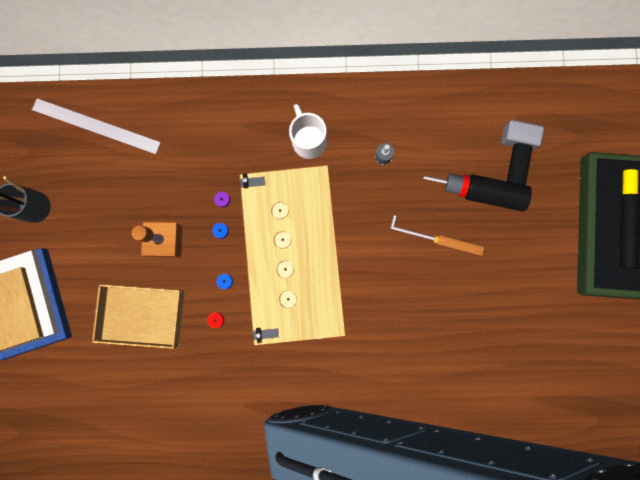

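View pics/scene0.png

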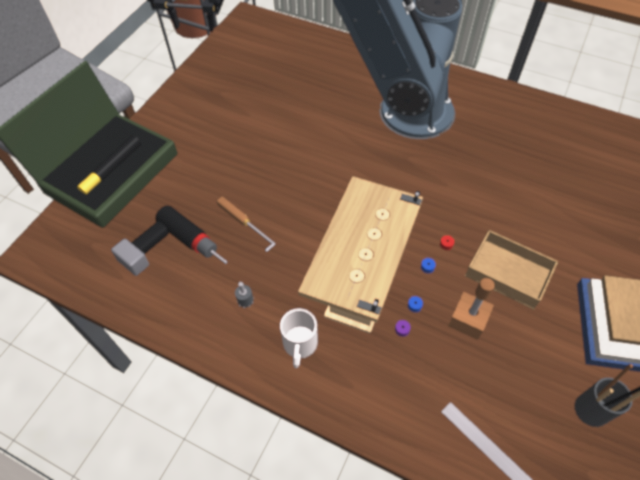

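Run:
```python
from h import *
np.set_printoptions(precision=4,suppress=True)
for n,u,v,z in [("b0",280,210,.084),("b1",282.5,240,.084),("b2",286,269.5,.084),("b3",288.5,299,.084),("c1",240,173,.084),("c2",328,166,.084),("c3",344,335,.084),("c4",254,345,.084),
 ("hookE",437,239,.022),("hookend",483,251,.022),("elbow",392.5,227.5,.011),("tip",394,217,.011),
 ("knob",139,233,.173),("hole",157,239,.05),("st1",143,223,.05),("st2",181,222,.05),("st3",180,256,.05),("st4",142,257,.05),
 ("ca",97,286,.045),("cb",183,290,.045),("cc",178,348,.045),("cd",93,343,.045)]:
    print(n,px("top0",u,v,z)[:2])
im=cv2.imread("pics/top0.png"); cv2.imwrite("pics/crop1.png",cv2.resize(im[150:360,80:360],None,fx=2.8,fy=2.8,interpolation=cv2.INTER_CUBIC))
```

```text
b0 [0.6246 0.0825]
b1 [0.5631 0.0782]
b2 [0.5034 0.0719]
b3 [0.4444 0.0677]
c1 [0.7034 0.1638]
c2 [ 0.7134 -0.0172]
c3 [ 0.3712 -0.0414]
c4 [0.3554 0.1374]
hookE [ 0.5637 -0.2443]
hookend [ 0.5359 -0.3401]
elbow [ 0.5918 -0.152 ]
tip [ 0.6144 -0.1561]
knob [0.5739 0.3398]
hole [0.5748 0.3439]
st1 [0.6092 0.3738]
st2 [0.6094 0.2938]
st3 [0.5381 0.2953]
st4 [0.5378 0.3748]
ca [0.4799 0.4697]
cb [0.4676 0.2899]
cc [0.3495 0.2993]
cd [0.3632 0.475 ]
```

View pics/crop1.png

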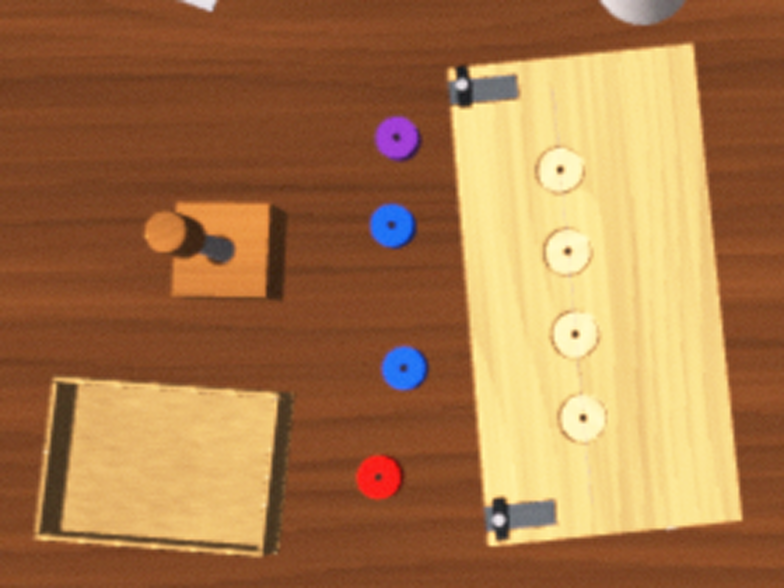

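```bash
M="python3 -m inch"; 
python3 -m inch '[[26,29,4,70,8.7],[26,29,4,70,8.7],[26,29,4,70,8.7],[26,29,4,70,8.7],[26,29,4,70,8.7],[26,29,4,70,8.7],[26,29,4,70,8.7],[26,29,4,70,8.7],[26,29,4,70,8.7],[26,29,4,70,8.7]]'
python3 -m inch '[[12,40,0,3,8.7],[12,40,0,3,8.7],[12,40,0,3,8.7],[12,40,0,3,8.7],[12,40,0,3,8.7],[12,40,0,3,8.7],[12,40,0,3,8.7],[12,40,0,3,8.7],[12,40,0,3,8.7],[12,40,0,3,8.7]]'
python3 -m inch '[[-4,15,3,0,8.7],[-4,15,3,0,8.7],[-4,15,3,0,8.7],[-4,15,3,0,8.7],[-4,15,3,0,8.7],[-4,15,3,0,8.7]]'
python3 - <<'E'
from h import *
s=readout.read_state(); print(s["position"],s["tcp_rot"],s["joint_positions"])
snap("wrist","w1")
for p in [(.574,.337,.173),(.574,.335,.05)]: print(proj("w1",p))
E
```

```text
time_s: 0.93
position: [0.456, -0.3, 0.2629]
tcp_rot: [[0.025, 1.0, 0.001], [1.0, -0.025, 0.002], [0.002, 0.001, -1.0]]
force: [0.3, -0.6, -0.2]
opening: 1.005
grasp_force: 0.0
time_s: 1.77
position: [0.5731, 0.097, 0.2622]
tcp_rot: [[-0.018, 1.0, -0.001], [1.0, 0.018, -0.0], [-0.0, -0.001, -1.0]]
force: [1.3, -1.0, 0.0]
opening: 0.997
grasp_force: 0.0
time_s: 2.27
position: [0.5324, 0.2465, 0.2925]
tcp_rot: [[-0.022, 1.0, 0.0], [1.0, 0.022, -0.0], [-0.0, 0.0, -1.0]]
force: [0.6, -0.5, -0.0]
opening: 1.0
grasp_force: 0.0
[0.53243379 0.24646606 0.29253597] [[-2.20659562e-02  9.99756508e-01  1.37381949e-04]
 [ 9.99756415e-01  2.20660160e-02 -4.49824417e-04]
 [-4.52746361e-04  1.27422679e-04 -9.99999889e-01]] [ 1.39483953e+01  2.30995749e+01  8.28027985e+01 -2.79815076e-02
  7.40962016e+01  1.26916720e+01]
[374.60674387 111.51500635]
[355.65462399 122.52045017]
```

View pics/w1.png

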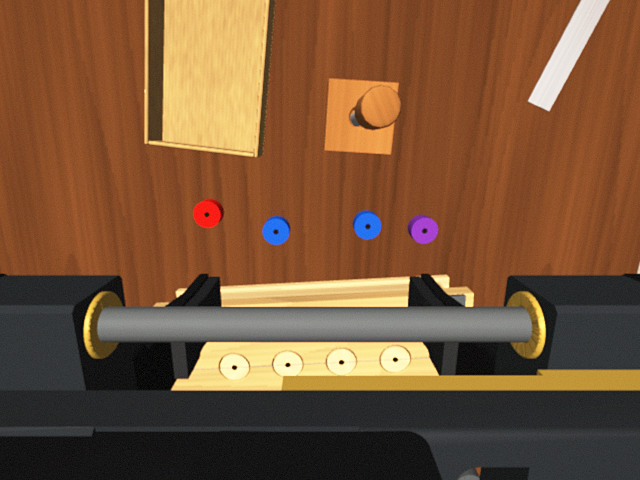

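Run:
```python
from h import *
print(px("w1",379,105.5,.173),px("w1",361.5,116.8,.05))
for p in [(.5,.25)]:pass
for u in [(234,367),(287.5,364.5),(341.5,362),(395.5,359)]: print(px("w1",*u,.084))
```

```text
[0.57684771 0.34109822 0.173     ] [0.57969807 0.34072451 0.05      ]
[0.44764322 0.06936175 0.084     ]
[0.5074384  0.07382036 0.084     ]
[0.56759222 0.07827616 0.084     ]
[0.62749782 0.08334454 0.084     ]
```

```bash
python3 -m inch '[[4.4,9.4,0,0,8.7],[4.4,9.4,0,0,8.7],[4.4,9.4,0,0,8.7],[4.4,9.4,-4,0,8.7],[4.4,9.4,-8,0,8.7],[4.4,9.4,-12,0,8.7],[4.4,9.4,-14.5,0,8.7],[4.4,9.4,-16.3,0,8.7],[4.4,9.4,-16.3,0,8.7],[4.4,9.4,-16.3,0,2]]'
python3 -m inch '[[0,0,0,0,2],[0,0,0,0,2],[0,0,0,0,2],[0,0,0,0,2],[0,0,0,0,2],[0,0,0,0,2],[0,0,0,0,2],[0,0,0,0,2]]'
```

```text
time_s: 3.15
position: [0.5773, 0.3368, 0.128]
tcp_rot: [[-0.016, 1.0, -0.003], [1.0, 0.016, -0.002], [-0.002, -0.003, -1.0]]
force: [-0.1, -0.9, 0.4]
opening: 0.973
grasp_force: 0.0
time_s: 3.82
position: [0.5772, 0.3389, 0.1297]
tcp_rot: [[-0.018, 1.0, 0.0], [1.0, 0.018, 0.0], [0.0, 0.0, -1.0]]
force: [0.7, -0.7, -0.9]
opening: 0.401
grasp_force: 0.0
```

```bash
python3 -m inch '[[0,0,0,0,2],[0,0,0,0,2],[0,0,0,0,2],[0,0,0,0,2],[0,0,0,0,2],[0,0,0,0,2]]'
python3 -m inch '[[0,0,2,0,2],[0,0,4,0,2],[0,0,6,0,2],[0,0,8,0,2],[0,0,10,0,2],[0,0,12,0,2],[0,0,13,0,2],[0,0,13,0,2],[0,0,13,0,2]]'
```

```text
time_s: 4.32
position: [0.5773, 0.3389, 0.1296]
tcp_rot: [[-0.018, 1.0, 0.0], [1.0, 0.018, 0.0], [0.0, 0.0, -1.0]]
force: [-1.0, 0.8, 0.8]
opening: 0.338
grasp_force: 30.0
time_s: 5.07
position: [0.5771, 0.3387, 0.2593]
tcp_rot: [[-0.018, 1.0, -0.0], [1.0, 0.018, -0.0], [-0.0, -0.0, -1.0]]
force: [0.9, 0.2, -1.5]
opening: 0.337
grasp_force: 30.0
```

```bash
python3 -m inch '[[4.9,-25.6,0,0,2],[4.9,-25.6,0,0,2],[4.9,-25.6,0,0,2],[4.9,-25.6,0,0,2],[4.9,-25.6,0,0,2],[4.9,-25.6,0,0,2],[4.9,-25.6,0,0,2],[4.9,-25.6,0,0,2],[4.9,-25.6,-2,0,2],[4.9,-25.6,-4,0,2]]'
python3 - <<'E'
from h import *
s=readout.read_state(); print(s["position"])
snap("top","t2",(220,150,360,360),2.8)
E
python3 -m inch '[[0,0,-1,0,2],[0,0,-1.5,0,2],[0,0,-2,0,2],[0,0,-2.5,0,2],[0,0,-3,0,2],[0,0,-3.5,0,2],[0,0,-4,0,2],[0,0,-4,0,2]]'
python3 -m inch '[[0,0,2,0,2],[0,0,4,0,2],[0,0,4,0,2],[-2,-0.2,4,0,2],[-4,-0.4,4,0,2],[-6.1,-0.5,4,0,2],[-6.1,-0.5,4,0,2],[-6.1,-0.5,4,0,2]]'
```

```text
time_s: 5.9
position: [0.6264, 0.0837, 0.2191]
tcp_rot: [[-0.018, 1.0, 0.001], [1.0, 0.018, 0.001], [0.001, 0.001, -1.0]]
force: [-0.8, 0.3, -1.7]
opening: 0.34
grasp_force: 30.0
[0.62635863 0.08374063 0.21907965]
time_s: 6.62
position: [0.6255, 0.0831, 0.178]
tcp_rot: [[-0.018, 1.0, -0.002], [1.0, 0.018, 0.0], [0.0, -0.002, -1.0]]
force: [-0.5, -0.3, -0.8]
opening: 0.342
grasp_force: 30.0
time_s: 7.28
position: [0.5643, 0.0779, 0.2191]
tcp_rot: [[-0.018, 1.0, -0.001], [1.0, 0.018, 0.0], [0.0, -0.001, -1.0]]
force: [0.8, 0.2, 0.1]
opening: 0.34
grasp_force: 30.0
```

View pics/t2.png

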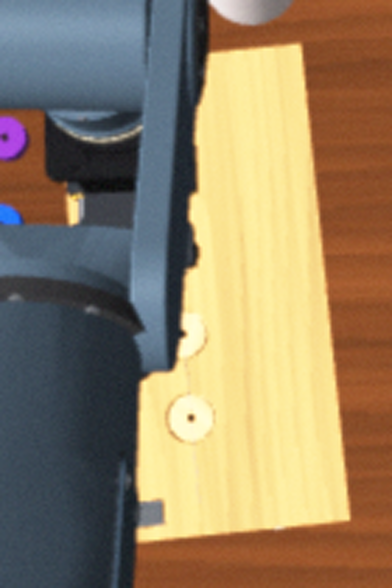

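The arm hides the bores here, but the rod went down freely past the veneer. I'll carry on with bores 1 to 3.

```bash
python3 -m inch '[[0,0,-1,0,2],[0,0,-1.5,0,2],[0,0,-2,0,2],[0,0,-2.5,0,2],[0,0,-3,0,2],[0,0,-3.5,0,2],[0,0,-4,0,2],[0,0,-4.1,0,2],[0,0,-4.1,0,2]]'
python3 -m inch '[[0,0,2,0,2],[0,0,4,0,2],[0,0,4.1,0,2],[-2,-0.2,4.1,0,2],[-4,-0.4,4.1,0,2],[-5.9,-0.5,4.1,0,2],[-5.9,-0.5,4.1,0,2],[-5.9,-0.5,4.1,0,2]]'
python3 -m inch '[[0,0,-1,0,2],[0,0,-1.5,0,2],[0,0,-2,0,2],[0,0,-2.5,0,2],[0,0,-3,0,2],[0,0,-3.5,0,2],[0,0,-4,0,2],[0,0,-4.1,0,2],[0,0,-4.1,0,2]]'
python3 -m inch '[[0,0,2,0,2],[0,0,4,0,2],[0,0,4.1,0,2],[-2,-0.2,4.1,0,2],[-4,-0.4,4.1,0,2],[-5.9,-0.4,4.1,0,2],[-5.9,-0.4,4.1,0,2],[-5.9,-0.4,4.1,0,2]]'
python3 -m inch '[[0,0,-1,0,2],[0,0,-1.5,0,2],[0,0,-2,0,2],[0,0,-2.5,0,2],[0,0,-3,0,2],[0,0,-3.5,0,2],[0,0,-4,0,2],[0,0,-4.1,0,2],[0,0,-4.1,0,2]]'
python3 -m inch '[[0,0,2,0,2],[0,0,4,0,2],[0,0,6,0,2],[0,0,8.1,0,2],[0,0,8.1,0,2],[4,4,8.1,0,2],[6,8,8.1,0,2],[8,12,8.1,0,2],[8,12,8.1,0,2],[8,12,8.1,0,2]]'
python3 - <<'E'
from h import *
snap("top","t3",(220,150,360,360),2.8);s=readout.read_state(); print(s["position"])
E
```

```text
time_s: 8.03
position: [0.5641, 0.0779, 0.1772]
tcp_rot: [[-0.018, 1.0, -0.003], [1.0, 0.018, 0.0], [0.0, -0.003, -1.0]]
force: [-0.2, -0.8, -1.0]
opening: 0.336
grasp_force: 30.0
time_s: 8.7
position: [0.5054, 0.0729, 0.2192]
tcp_rot: [[-0.018, 1.0, -0.001], [1.0, 0.018, 0.0], [0.0, -0.001, -1.0]]
force: [0.9, 0.2, -0.3]
opening: 0.338
grasp_force: 30.0
time_s: 9.45
position: [0.5055, 0.0729, 0.1776]
tcp_rot: [[-0.018, 1.0, -0.003], [1.0, 0.018, 0.0], [0.0, -0.003, -1.0]]
force: [-0.5, -0.5, -1.0]
opening: 0.338
grasp_force: 30.0
time_s: 10.12
position: [0.4465, 0.0689, 0.2192]
tcp_rot: [[-0.018, 1.0, -0.0], [1.0, 0.018, 0.0], [0.0, -0.0, -1.0]]
force: [1.2, -0.4, -0.1]
opening: 0.338
grasp_force: 30.0
time_s: 10.87
position: [0.4464, 0.0689, 0.1777]
tcp_rot: [[-0.018, 1.0, -0.003], [1.0, 0.018, 0.0], [0.0, -0.003, -1.0]]
force: [0.6, 0.1, -1.0]
opening: 0.337
grasp_force: 30.0
time_s: 11.7
position: [0.529, 0.1924, 0.2585]
tcp_rot: [[-0.022, 1.0, 0.001], [1.0, 0.022, 0.002], [0.002, 0.001, -1.0]]
force: [-0.1, -0.7, -0.4]
opening: 0.338
grasp_force: 30.0
[0.52727922 0.1903953  0.2581885 ]
```

View pics/t3.png

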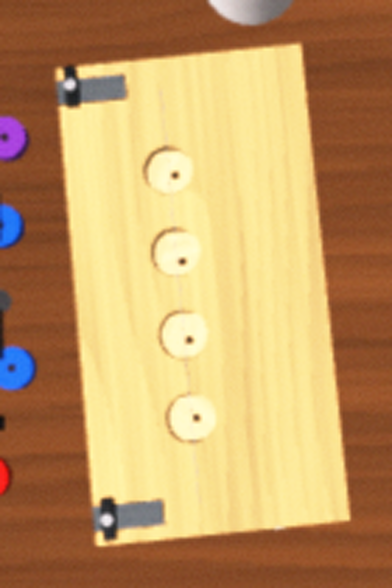

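```bash
python3 -m inch '[[5,15,0,0,2],[5,15,0,0,2],[5,15,0,0,2],[5,15,0,0,2],[5,15,0,0,2],[5,15,0,0,2],[5,15,0,0,2],[5,15,0,0,2],[5,15,-3,0,2],[5,15,-6,0,2]]'
python3 -m inch '[[0,0,-0.5,0,2],[0,0,-1,0,2],[0,0,-1.5,0,2],[0,0,-2,0,2],[0,0,-2.5,0,2],[0,0,-2.5,0,2]]'
python3 -m inch '[[0,0,-0.7,0,2],[0,0,-1.4,0,2],[0,0,-2.1,0,2],[0,0,-2.8,0,2],[0,0,-3.5,0,2],[0,0,-4.2,0,2],[0,0,-4.3,0,2],[0,0,-4.3,0,2]]'
```

```text
time_s: 12.58
position: [0.5789, 0.3376, 0.2018]
tcp_rot: [[-0.016, 1.0, 0.006], [1.0, 0.016, 0.002], [0.002, 0.006, -1.0]]
force: [-0.6, 0.1, -2.0]
opening: 0.34
grasp_force: 30.0
time_s: 13.08
position: [0.5772, 0.3387, 0.1745]
tcp_rot: [[-0.018, 1.0, -0.0], [1.0, 0.018, -0.0], [-0.0, -0.0, -1.0]]
force: [-0.3, -0.1, -1.6]
opening: 0.338
grasp_force: 30.0
time_s: 13.75
position: [0.5768, 0.3387, 0.1306]
tcp_rot: [[-0.018, 1.0, -0.002], [1.0, 0.018, -0.001], [-0.001, -0.002, -1.0]]
force: [0.1, -0.4, -1.2]
opening: 0.337
grasp_force: 30.0
```

```bash
python3 -m inch '[[0,0,-0.2,0,2],[0,0,-0.2,0,5],[0,0,-0.2,0,6],[0,0,-0.2,0,6],[0,0,-0.2,0,6],[0,0,-0.2,0,6],[0,0,-0.2,0,6],[0,0,2,0,6],[0,0,5,0,6],[0,0,9,0,6]]'
python3 -m inch '[[0,0,4,0,6],[0,-2,6,0,6],[0,-40,6,0,6],[0,-40,6,0,6],[0,-40,6,0,6],[0,-40,6,0,6],[0,-40,6,0,6],[0,-40,6,0,6],[0,-40,6,0,6],[0,-40,6,0,6]]'
python3 -m inch '[[-3,-30,0,-16,6],[-3,-30,0,-16,6],[-3,-30,0,-16,6],[-3,-30,0,-16,6],[-3,-30,0,-16,6],[-3,-30,0,-16,6],[-3,-30,0,-16,6],[-3,-30,0,-16,6],[-3,-30,0,-16,6],[-3,-30,0,-16,6]]'
python3 -m inch '[[0,-6,0,0,6],[0,-6,0,0,6],[0,-6,0,0,6],[0,-6,0,0,6]]'
python3 - <<'E'
from h import *
s=readout.read_state(); print(s["position"])
snap("wrist","w2");snap("top","t4")
a=cv2.imread("pics/w2.png");b=cv2.imread("pics/t4.png")
cv2.imwrite("pics/w2t4.png",np.hstack([cv2.resize(a,(560,420)),b[150:360,80:200]][:1]+[cv2.resize(b[150:360,80:200],(240,420))]))
E
```

```text
time_s: 14.58
position: [0.5752, 0.338, 0.2193]
tcp_rot: [[-0.018, 1.0, -0.007], [1.0, 0.018, -0.003], [-0.003, -0.007, -1.0]]
force: [0.3, 0.9, -0.3]
opening: 0.692
grasp_force: 0.0
time_s: 15.42
position: [0.5769, -0.0164, 0.2818]
tcp_rot: [[-0.018, 1.0, 0.001], [1.0, 0.018, -0.0], [-0.0, 0.001, -1.0]]
force: [0.7, 0.4, 0.1]
opening: 0.693
grasp_force: 0.0
time_s: 16.25
position: [0.5469, -0.3143, 0.2812]
tcp_rot: [[0.26, 0.966, -0.0], [0.966, -0.26, 0.002], [0.001, -0.001, -1.0]]
force: [-0.6, 0.2, 0.7]
opening: 0.689
grasp_force: 0.0
time_s: 16.58
position: [0.5476, -0.3727, 0.2813]
tcp_rot: [[0.257, 0.966, -0.0], [0.966, -0.257, 0.002], [0.002, -0.001, -1.0]]
force: [0.3, -0.8, -1.0]
opening: 0.687
grasp_force: 0.0
[ 0.54758518 -0.3726873   0.28132583]
```

View pics/w2t4.png

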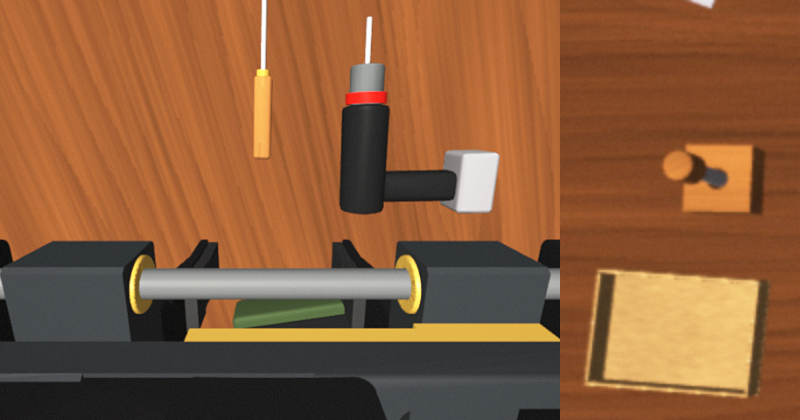

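Run:
```python
from h import *
k=1/.875
a=px("w2",263*k,74*k,.022);b=px("w2",261.5*k,156*k,.022);c=px("w2",264*k,2*k,.011)
print(a,b,c,(a+b)/2,np.degrees(np.arctan2(*(a-b)[[1,0]])))
n="top0"
for u in [(437,239),(483,251)]: print(px(n,*u,.022))
# handle segmentation in top t4
im=cv2.cvtColor(cv2.imread("pics/t4.png"),cv2.COLOR_BGR2HSV)
print(proj("w2",(.55,-.29,.02)))
```

```text
[ 0.56714104 -0.24648339  0.022     ] [ 0.53952228 -0.33954994  0.022     ] [ 0.58908318 -0.16981712  0.011     ] [ 0.55333166 -0.29301666  0.022     ] 73.4710316759036
[ 0.56368708 -0.24431042  0.022     ]
[ 0.53594431 -0.34011312  0.022     ]
[296.04298413 130.91335893]
```

```bash
python3 -m inch '[[0.5,8,-4,-1.6,6],[0.5,8,-8,-1.6,6],[0.5,8,-12,-1.6,6],[0.5,8,-16,-1.6,6],[0.5,8,-20,-1.6,6],[0.5,8,-23,-1.6,6],[0.5,8,-25,-1.6,6],[0.5,8,-26.5,-1.6,6],[0.5,8,-27.6,-1.6,6],[0.5,8,-27.6,-1.6,6]]'
python3 -m inch '[[0,0,0,0,1],[0,0,0,0,1],[0,0,0,0,1],[0,0,0,0,1],[0,0,0,0,1],[0,0,0,0,1],[0,0,0,0,1],[0,0,0,0,1],[0,0,0,0,1],[0,0,0,0,1]]'
python3 -m inch '[[0,0,0,0,1],[0,0,0,0,1],[0,0,0,0,1],[0,0,0,0,1],[0,0,0,0,1]]'
python3 -m inch '[[0,0,1,0,1],[0,0,1.7,0,1],[0,0,1.7,0,1],[0,0,1.7,0,1]]'
python3 - <<'E'
from h import *
s=readout.read_state(); print(s["position"],s["tcp_rot"])
snap("top","t5",(340,150,540,300),4)
E
```

```text
time_s: 17.52
position: [0.5513, -0.2919, 0.0035]
tcp_rot: [[0.283, 0.959, -0.004], [0.959, -0.283, 0.003], [0.002, -0.004, -1.0]]
force: [-0.3, 0.4, 0.4]
opening: 0.691
grasp_force: 0.0
time_s: 18.35
position: [0.5524, -0.2947, 0.006]
tcp_rot: [[0.285, 0.959, 0.0], [0.959, -0.285, -0.0], [-0.0, 0.0, -1.0]]
force: [-0.4, 0.5, 4.6]
opening: 0.252
grasp_force: 30.0
time_s: 18.77
position: [0.5524, -0.2947, 0.006]
tcp_rot: [[0.285, 0.959, 0.0], [0.959, -0.285, -0.0], [-0.0, 0.0, -1.0]]
force: [-0.9, 0.9, 5.4]
opening: 0.248
grasp_force: 30.0
time_s: 19.1
position: [0.5527, -0.2947, 0.0231]
tcp_rot: [[0.285, 0.959, 0.001], [0.959, -0.285, -0.001], [-0.0, 0.001, -1.0]]
force: [-0.4, 0.4, -1.5]
opening: 0.249
grasp_force: 30.0
[ 0.55265469 -0.29472303  0.02306532] [[ 2.85082100e-01  9.58502543e-01  1.03515641e-03]
 [ 9.58503004e-01 -2.85081418e-01 -7.58824084e-04]
 [-4.32230957e-04  1.20852769e-03 -9.99999176e-01]]
```

View pics/t5.png

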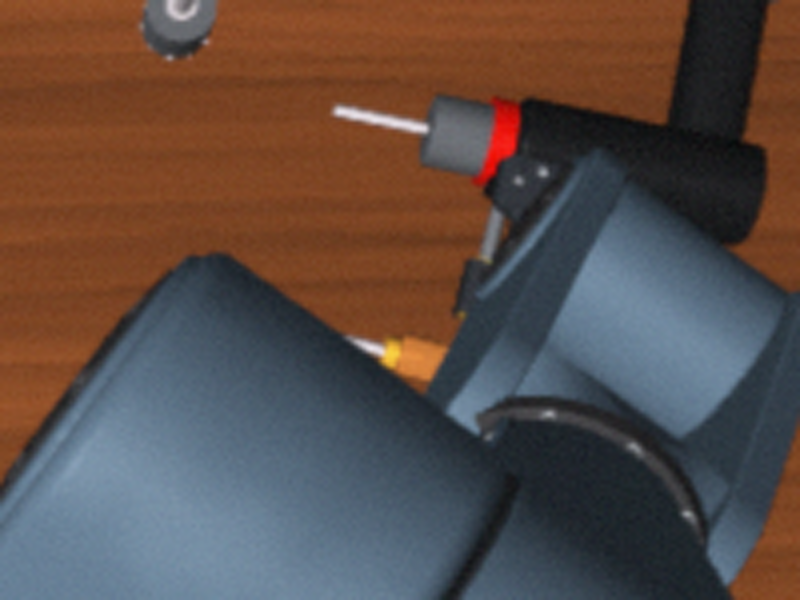

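```bash
python3 -m inch '[[-4,2,0,7,1],[-8,4,0,14,1],[-12.1,6.1,0,21.2,1],[-12.1,6.1,0,21.2,1],[-12.1,6.1,0,21.2,1],[-12.1,6.1,0,21.2,1],[-12.1,6.1,0,21.2,1]]'
python3 - <<'E'
from h import *
s=readout.read_state(); p=s["position"]; R=s["tcp_rot"]; print(p,R)
O=np.array([.536,.0756]); ex=np.array([-.080,.9968]); ey=np.array([-.9968,-.080])
for t in (-.300,.129),(-.222,.129),(-.222,.081):
    print(t,(O+t[0]*ex+t[1]*ey-p[:2])*100)
snap("top","t6"); snap("scene","s6")
a=cv2.imread("pics/t6.png")[140:360,220:480]; b=cv2.imread("pics/s6.png")[130:350,180:440]
cv2.imwrite("pics/c6.png",cv2.resize(np.hstack([a,b]),None,fx=1.53,fy=1.53,interpolation=cv2.INTER_CUBIC))
E
```

```text
time_s: 19.73
position: [0.433, -0.235, 0.0227]
tcp_rot: [[-0.08, 0.997, 0.003], [0.997, 0.08, -0.002], [-0.003, 0.002, -1.0]]
force: [0.5, -0.1, -1.0]
opening: 0.246
grasp_force: 30.0
[ 0.43304793 -0.23504247  0.02269881] [[-0.08049231  0.9967516   0.00269091]
 [ 0.99675206  0.08049856 -0.00230408]
 [-0.00251321  0.00249671 -0.99999373]]
(-0.3, 0.129) [-0.16351285  0.12824699]
(-0.222, 0.129) [-0.78751285  7.90328699]
(-0.222, 0.081) [3.99712715 8.28728699]
```

View pics/c6.png

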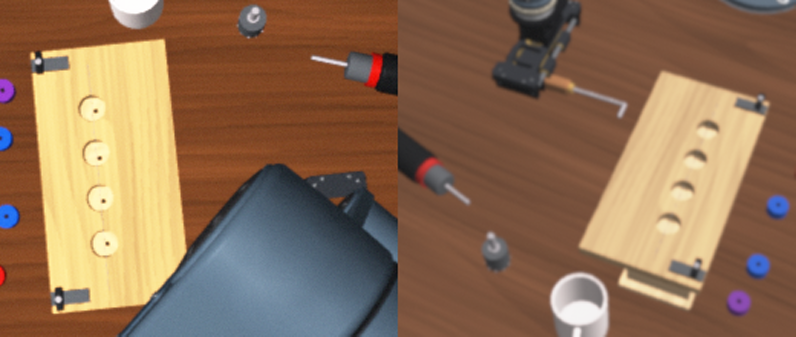

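Run:
```python
from h import *
O=np.array([.536,.0756]); ex=np.array([-.080,.9968]); ey=np.array([-.9968,-.080])
def bx(p): d=p[:2]-O; return np.round(1000*np.array([d@ex,d@ey]),1)
for u,v in [(626,102),(620,116)]: p=px("s6",u/1.53-260+180,v/1.53+130,.028); print(p,bx(p))
# bores & board corner in scene0 for cross-calibration
for u,v in [(383,214),(374.5,234),(366,254.5),(357,275.5)]: p=px("scene0",u,v,.084); print(p,bx(p))
for u,v in [(353,178),(300,290)]: p=px("scene0",u,v,.084); print(p,bx(p))
```

```text
[ 0.41321247 -0.08503392  0.028     ] [-150.3  135.2]
[ 0.44385421 -0.08128535  0.028     ] [-149.   104.4]
[0.44398996 0.0713192  0.084     ] [ 3.1 92.1]
[0.50540729 0.0757031  0.084     ] [ 2.6 30.5]
[0.56519947 0.08041763 0.084     ] [  2.5 -29.5]
[0.62385846 0.08444016 0.084     ] [  1.8 -88.3]
[ 0.37421205 -0.0382866   0.084     ] [-100.6  170.4]
[ 0.71101899 -0.01213199  0.084     ] [-101.5 -167.4]
```

```bash
python3 -m inch '[[-0.3,2,0,0,1],[-0.5,4,0,0,1],[-0.6,6,0,0,1],[-0.8,7.9,0,0,1],[-0.8,7.9,0,0,1],[-0.8,7.9,0,0,1]]'
python3 -m inch '[[0.7,0.05,0,0,1],[1.4,0.1,0,0,1],[2.1,0.15,0,0,1],[2.8,0.2,0,0,1],[3.5,0.25,0,0,1],[4.2,0.3,0,0,1],[4.7,0.4,0,0,1],[4.7,0.4,0,0,1]]'
python3 -m inch '[[0.2,0,0,0,1],[0.4,0,0,0,1],[0.6,0,0,0,1],[0.6,0,0,0,1]]'
```

```text
time_s: 20.33
position: [0.4242, -0.1543, 0.0225]
tcp_rot: [[-0.083, 0.997, 0.001], [0.997, 0.083, -0.001], [-0.001, 0.001, -1.0]]
force: [0.4, -1.0, -1.4]
opening: 0.251
grasp_force: 30.0
time_s: 21.0
position: [0.4719, -0.1507, 0.0226]
tcp_rot: [[-0.081, 0.997, 0.002], [0.997, 0.081, -0.001], [-0.001, 0.002, -1.0]]
force: [-0.9, 0.3, -0.4]
opening: 0.247
grasp_force: 30.0
time_s: 21.33
position: [0.4755, -0.1501, 0.0224]
tcp_rot: [[-0.082, 0.997, -0.002], [0.997, 0.082, 0.001], [0.001, -0.002, -1.0]]
force: [-3.1, -0.6, -0.9]
opening: 0.247
grasp_force: 30.1
```

```bash
python3 -m inch '[[0.2,0,0,0,1],[0.2,0,0,0,1],[0.2,0,0,0,1],[0.4,0,0,0,1],[0.4,0,0,0,1]]'
python3 -m inch '[[0,0,0,0,1],[0,0,0,0,1],[0,0,0,0,1]]'
```

```text
time_s: 21.75
position: [0.4791, -0.1502, 0.0223]
tcp_rot: [[-0.083, 0.997, -0.003], [0.997, 0.083, 0.001], [0.001, -0.003, -1.0]]
force: [-5.6, -2.1, -0.1]
opening: 0.25
grasp_force: 30.6
time_s: 22.0
position: [0.4789, -0.1502, 0.0223]
tcp_rot: [[-0.083, 0.997, -0.003], [0.997, 0.083, 0.001], [0.001, -0.003, -1.0]]
force: [-4.6, -2.3, -1.5]
opening: 0.247
grasp_force: 30.6
```

```bash
python3 -m inch '[[-0.6,0,0,0,1],[-0.6,0,0,0,1],[-0.4,-2.6,0,0,1],[-0.4,-2.6,0,0,1],[3,-2.3,0,0,1],[6.8,-2,0,0,1],[6.8,-2,0,0,1],[6.8,-2,0,0,1]]'
python3 -m inch '[[-0.1,1,0,0,1],[-0.2,2,0,0,1],[-0.2,3,0,0,1],[-0.3,3.9,0,0,1],[-0.3,3.9,0,0,1],[-0.3,3.9,0,0,1]]'
python3 -m inch '[[0.8,0.1,0,0,1],[1.6,0.1,0,0,1],[2.4,0.2,0,0,1],[2.4,0.2,0,0,1],[2.4,0.2,0,0,1]]'
python3 - <<'E'
from h import *
O=np.array([.536,.0756]); ex=np.array([-.080,.9968]); ey=np.array([-.9968,-.080])
p=readout.read_state()["position"]; d=p[:2]-O; print(d@ex,d@ey)
E
```

```text
time_s: 22.67
position: [0.5524, -0.1714, 0.0232]
tcp_rot: [[-0.08, 0.997, 0.007], [0.997, 0.08, -0.003], [-0.003, 0.007, -1.0]]
force: [-0.8, 0.1, -2.0]
opening: 0.249
grasp_force: 30.0
time_s: 23.17
position: [0.5447, -0.1304, 0.0226]
tcp_rot: [[-0.082, 0.997, -0.001], [0.997, 0.082, 0.0], [0.0, -0.001, -1.0]]
force: [-0.1, -0.5, -1.6]
opening: 0.247
grasp_force: 30.0
time_s: 23.58
position: [0.5703, -0.1299, 0.0226]
tcp_rot: [[-0.081, 0.997, 0.001], [0.997, 0.081, -0.001], [-0.001, 0.001, -1.0]]
force: [-0.1, 0.1, -0.9]
opening: 0.252
grasp_force: 30.0
-0.2075636063977401 -0.017777815063329986
```

```bash
python3 -m inch '[[0.1,-1,0,0,1],[0.2,-2,0,0,1],[0.3,-4,0,0,1],[0.5,-6,0,0,1],[0.6,-8,0,0,1],[0.8,-10,0,0,1],[1,-12,0,0,1],[1.1,-14,0,0,1],[1.3,-15.5,0,0,1],[1.3,-16,0,0,1]]'
python3 -m inch '[[0.1,-0.5,0,0,1],[0.1,-1,0,0,1],[0.1,-1,0,0,1],[0.1,-1.3,0,0,1],[0.1,-1.3,0,0,1]]'
python3 - <<'E'
from h import *
snap("top","t7"); snap("scene","s7")
a=cv2.imread("pics/t7.png")[140:360,220:480]; b=cv2.imread("pics/s7.png")[130:350,180:440]
cv2.imwrite("pics/c7.png",cv2.resize(np.hstack([a,b]),None,fx=1.53,fy=1.53,interpolation=cv2.INTER_CUBIC))
E
```

```text
time_s: 24.42
position: [0.5824, -0.2932, 0.0226]
tcp_rot: [[-0.078, 0.997, 0.001], [0.997, 0.078, -0.002], [-0.002, 0.001, -1.0]]
force: [-0.7, 1.5, -1.1]
opening: 0.251
grasp_force: 30.0
time_s: 24.83
position: [0.5818, -0.2971, 0.0212]
tcp_rot: [[-0.079, 0.997, -0.004], [0.997, 0.079, 0.009], [0.009, -0.004, -1.0]]
force: [1.9, 9.3, -1.2]
opening: 0.25
grasp_force: 30.0
```

View pics/c7.png

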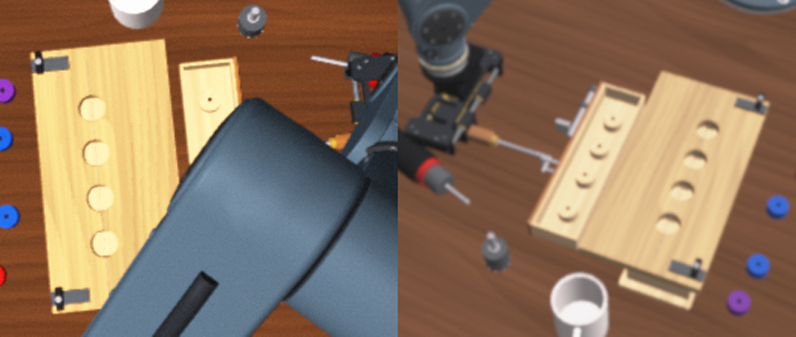

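```bash
python3 -m inch '[[-0.1,0.6,0,0,1],[-0.1,1.5,0,0,1],[-0.1,1.5,0,0,1],[-1.4,1.4,0,0,1],[-2.6,1.3,0,0,1],[-2.6,1.3,0,0,1],[-2.6,-1,0,0,1],[-2.5,-4,0,0,1],[-2.2,-6,0,0,1],[-2.2,-6,0,0,1]]'
python3 -m inch '[[-4,-1,0,0,1],[-8,-1,0,0,1],[-8,-1,0,0,1],[-8,-1,-1,0,1],[-8,-1,-1.6,0,1],[-8,-1,-1.7,0,1],[-8,-1,-1.7,0,1]]'
python3 -m inch '[[0,0,0,0,3],[0,0,0,0,5],[0,0,0,0,6],[0,0,0,0,6],[0,0,0,0,6],[0,0,0,0,6],[0,0,3,0,6],[0,0,7,0,6],[0,0,11,0,6],[0,0,15,0,6]]'
python3 -m inch '[[0,0,4,0,6],[0,4,8,0,6],[0,8,8,0,6],[0,8,8,0,6]]'
python3 - <<'E'
from h import *
print(readout.read_state()["position"])
snap("wrist","w8")
E
```

```text
time_s: 25.77
position: [0.5638, -0.369, 0.0238]
tcp_rot: [[-0.078, 0.997, 0.006], [0.997, 0.078, -0.007], [-0.008, 0.005, -1.0]]
force: [1.0, -0.2, -0.7]
opening: 0.251
grasp_force: 30.0
time_s: 26.35
position: [0.4824, -0.3731, 0.0057]
tcp_rot: [[-0.083, 0.997, 0.0], [0.997, 0.083, -0.001], [-0.002, 0.0, -1.0]]
force: [-2.9, -0.4, 2.5]
opening: 0.251
grasp_force: 30.0
time_s: 27.18
position: [0.4809, -0.372, 0.1567]
tcp_rot: [[-0.081, 0.997, -0.001], [0.997, 0.081, 0.001], [0.001, -0.001, -1.0]]
force: [-0.3, -0.7, -0.3]
opening: 0.69
grasp_force: 0.0
time_s: 27.52
position: [0.4813, -0.2883, 0.2386]
tcp_rot: [[-0.082, 0.997, 0.003], [0.997, 0.082, 0.001], [0.0, 0.003, -1.0]]
force: [-0.1, 0.9, -0.8]
opening: 0.693
grasp_force: 0.0
[ 0.4812742  -0.28829047  0.23860189]
```

View pics/w8.png

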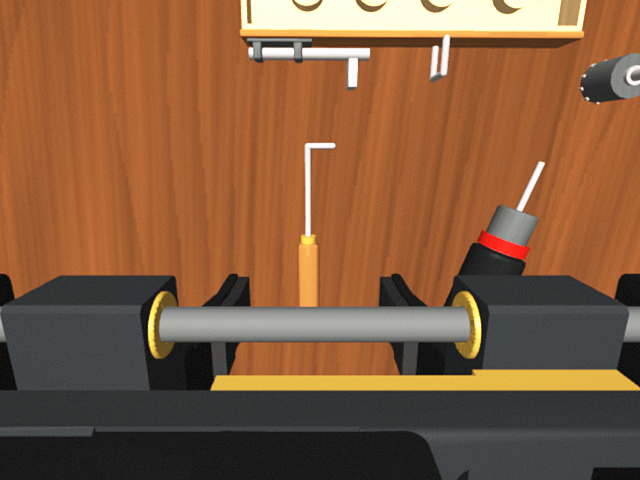

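The hook lies flat on the bench, clear of the bow and tab; the drawer is out and its blanks are just cut off at the image top. I'll go closer.

```bash
python3 -m inch '[[3,4,2,0,6],[5,7,4,0,6],[5,7,4,0,6],[5,7,4,0,6]]'
python3 - <<'E'
from h import *
print(readout.read_state()["position"])
snap("wrist","w9"); snap("top","t9")
a=cv2.imread("pics/w9.png");b=cv2.imread("pics/t9.png")
cv2.imwrite("pics/w9t9.png",np.hstack([cv2.resize(a,(560,420)),cv2.resize(b[150:360,80:200],(240,420))]))
E
```

```text
time_s: 27.9
position: [0.5333, -0.2215, 0.2765]
tcp_rot: [[-0.085, 0.996, 0.003], [0.996, 0.085, -0.002], [-0.002, 0.003, -1.0]]
force: [0.3, -0.3, -0.4]
opening: 0.69
grasp_force: 0.0
[ 0.53333447 -0.22154751  0.27654302]
```

View pics/w9t9.png

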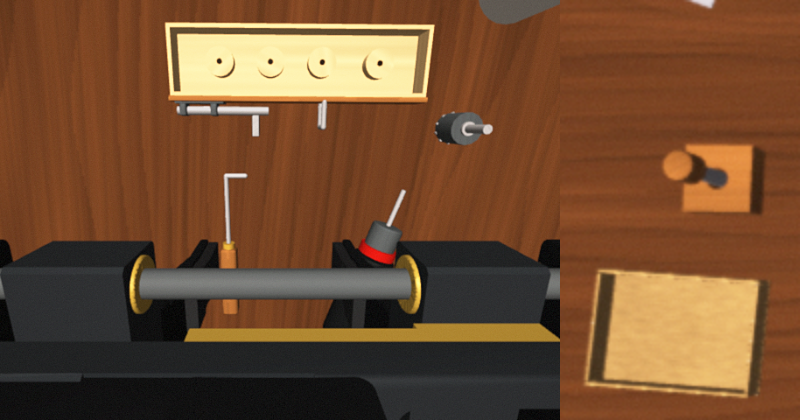

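Run:
```python
from h import *
k=1/.875
O=np.array([.536,.0756]); ex=np.array([-.080,.9968]); ey=np.array([-.9968,-.080])
for u,v in [(219.5,61.5),(270.5,62),(322.5,62),(380,64)]:
    p=px("w9",u*k,v*k,.032); d=p[:2]-O; print(p,d@ex*1000,d@ey*1000)
for q in [(-.193,.141),(-.127,.141),(-.193,-.141),(-.127,-.141)]:
    w=O+q[0]*ex+q[1]*ey; print(proj("w9",(*w,.044))*.875)
```

```text
[ 0.46031738 -0.09031495  0.032     ] -159.32941277592516 88.71362949906434
[ 0.51826481 -0.08585283  0.032     ] -159.51736733705306 30.59466081772116
[ 0.57739783 -0.08076016  0.032     ] -159.1716294498156 -28.75654333518454
[ 0.64322356 -0.07721275  0.032     ] -160.90163058137284 -94.65542902747113
[172.63785035  91.5700363 ]
[168.04937676  26.73851281]
[421.6174869   93.01678671]
[428.93843782  28.53077017]
```

```bash
python3 -m inch '[[4,5,-2,0,4.6],[8,10,-4,0,4.6],[11,14.4,-8,0,4.6],[11,14.4,-12,0,4.6],[11,14.4,-16,0,4.6],[11,14.4,-19,0,4.6],[11,14.4,-21,0,4.6],[11,14.4,-22,0,4.6],[11,14.4,-22,0,4.6],[11,14.4,-22,0,4.6]]'
python3 - <<'E'
from h import *
s=readout.read_state();p=s["position"]; print(p,s["opening"],(np.array([.6432,-.0772,.021])-p)*100)
snap("wrist","w10"); snap("scene","s10")
b=cv2.imread("pics/s10.png")[130:350,180:440]
cv2.imwrite("pics/c10.png",cv2.resize(b,None,fx=2.5,fy=2.5,interpolation=cv2.INTER_CUBIC))
E
```

```text
time_s: 28.83
position: [0.639, -0.0797, 0.0528]
tcp_rot: [[-0.079, 0.997, -0.006], [0.997, 0.079, 0.001], [0.002, -0.006, -1.0]]
force: [0.5, 1.0, 1.6]
opening: 0.529
grasp_force: 0.0
[ 0.63897906 -0.07974326  0.05277699] 0.5287252627069798 [ 0.42209433  0.254326   -3.17769872]
```

View pics/c10.png

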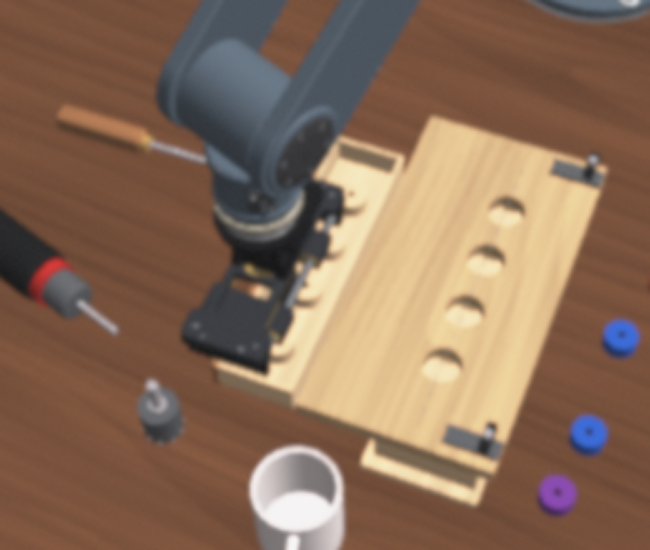

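The gripper is over the end blank, clear of the hole saw.

```bash
python3 -m inch '[[0,0,0,0,4.6],[0,0,-1,0,4.6],[0,0,-1,0,4.6]]'
```

```text
time_s: 29.18
position: [0.6412, -0.079, 0.0459]
tcp_rot: [[-0.08, 0.997, 0.001], [0.997, 0.08, -0.0], [-0.0, 0.001, -1.0]]
force: [-0.7, -0.1, -1.0]
opening: 0.527
grasp_force: 0.0
```

```bash
python3 -m inch '[[0.2,0.2,-1,0,4.6],[0.2,0.2,-2,0,4.6],[0.2,0.2,-2.5,0,4.6],[0.2,0.2,-2.5,0,4.6],[0.2,0.2,-2.5,0,2],[0.2,0.2,-2.5,0,2],[0.2,0.2,-2.5,0,2],[0.2,0.2,-2.5,0,2],[0.2,0.2,-2.5,0,2],[0.2,0.2,-2.5,0,2]]'
python3 -m inch '[[0,0,0,0,2],[0,0,0,0,2],[0,0,4,0,2],[0,0,8,0,2],[0,0,12,0,2],[0,0,12,0,2]]'
```

```text
time_s: 30.02
position: [0.6434, -0.0765, 0.0208]
tcp_rot: [[-0.081, 0.997, 0.0], [0.997, 0.081, -0.0], [-0.0, 0.0, -1.0]]
force: [-0.4, -0.0, 0.5]
opening: 0.357
grasp_force: 30.0
time_s: 30.52
position: [0.6489, -0.0779, 0.1492]
tcp_rot: [[-0.081, 0.997, 0.016], [0.997, 0.081, -0.005], [-0.006, 0.015, -1.0]]
force: [0.9, -0.7, 1.1]
opening: 0.355
grasp_force: 30.0
```

```bash
python3 -m inch '[[-21.4,41.2,1,0,2],[-21.4,41.2,1,0,2],[-21.4,41.2,1,0,2],[-21.4,41.2,1,0,2],[-21.4,41.2,1,0,2],[-21.4,41.2,1,0,2],[-21.4,41.2,1,0,2],[-21.4,41.2,1,0,2],[-21.4,41.2,1,0,2],[-21.4,41.2,1,0,2]]'
python3 -m inch '[[0,0,0,0,2],[0,0,0,0,2],[0,0,0,0,2],[0,0,0,0,2]]'
python3 - <<'E'
from h import *
s=readout.read_state();print(s["position"],s["opening"])
snap("scene","s11"); snap("wrist","w11")
b=cv2.imread("pics/s11.png")[200:360,400:620]; a=cv2.imread("pics/w11.png")
cv2.imwrite("pics/c11.png",np.hstack([cv2.resize(b,(440,320)),cv2.resize(a,(360,320))]))
E
```

```text
time_s: 31.35
position: [0.4501, 0.2948, 0.1497]
tcp_rot: [[-0.081, 0.997, 0.0], [0.997, 0.081, 0.0], [0.0, 0.0, -1.0]]
force: [0.7, -0.4, -0.3]
opening: 0.357
grasp_force: 30.0
time_s: 31.68
position: [0.4521, 0.2922, 0.1495]
tcp_rot: [[-0.079, 0.997, 0.001], [0.997, 0.079, -0.0], [-0.0, 0.001, -1.0]]
force: [-0.3, -0.0, 0.0]
opening: 0.357
grasp_force: 30.0
[0.45210699 0.29221861 0.14952719] 0.35713164106530504
```

View pics/c11.png

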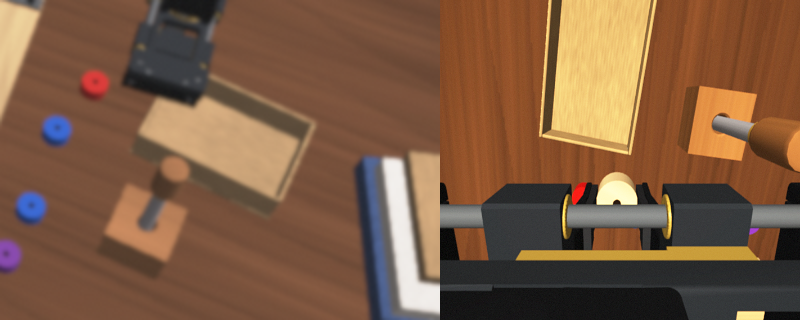

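Run:
```python
from h import *
print(px("w11",177.8,203,.045),px("w11",337.8,230,.045))
p=readout.read_state()["position"]
for q in [(.425,.335)]: print((np.array(q)-p[:2])*100)
```

```text
[0.3539247  0.31081461 0.045     ] [0.46956252 0.30011665 0.045     ]
[-2.72623061  4.31650652]
```

```bash
python3 -m inch '[[-2.7,2.5,0,0,2],[-2.7,5,0,0,2],[-2.7,5,-3,0,2],[-2.7,5,-6,0,2],[-2.7,5,-9,0,2],[-2.7,5,-11,0,2],[-2.7,5,-12,0,2],[-2.7,5,-13,0,2],[-2.7,5,-13,0,2]]'
python3 -m inch '[[0,0,0,0,3.5],[0,0,0,0,4.4],[0,0,0,0,4.4],[0,0,0,0,4.4],[0,0,3,0,4.4],[0,0,7,0,4.4],[0,0,11,0,4.4],[0,0,13,0,4.4],[0,0,13,0,4.4]]'
python3 -m inch '[[12,-40,2,0,4.4],[12,-40,2,0,4.4],[12,-40,2,0,4.4],[12,-40,2,0,4.4],[12,-40,2,0,4.4],[12,-40,2,0,4.4],[12,-40,2,0,4.4],[12,-40,2,0,4.4],[12,-40,2,0,4.4],[12,-40,2,0,4.4]]'
python3 - <<'E'
from h import *
p=readout.read_state()["position"]; print(p, (np.array((.5774,-.0808,.021))-p)*100)
snap("top","t12")
c=cv2.imread("pics/t12.png")[270:365,70:200]; cv2.imwrite("pics/c12.png",cv2.resize(c,None,fx=4,fy=4))
E
```

```text
time_s: 32.53
position: [0.4243, 0.3422, 0.0182]
tcp_rot: [[-0.079, 0.997, -0.002], [0.997, 0.079, -0.001], [-0.001, -0.002, -1.0]]
force: [-0.8, 0.0, -0.2]
opening: 0.359
grasp_force: 30.0
time_s: 33.28
position: [0.4275, 0.3452, 0.1554]
tcp_rot: [[-0.081, 0.997, 0.011], [0.997, 0.081, 0.006], [0.005, 0.011, -1.0]]
force: [0.1, -0.1, -0.4]
opening: 0.509
grasp_force: 0.0
time_s: 34.12
position: [0.5435, -0.0573, 0.1691]
tcp_rot: [[-0.081, 0.997, -0.001], [0.997, 0.081, 0.0], [0.0, -0.001, -1.0]]
force: [0.4, 0.6, 0.7]
opening: 0.504
grasp_force: 0.0
[ 0.54345382 -0.05731915  0.16912797] [  3.39461802  -2.34808489 -14.81279682]
```

View pics/c12.png

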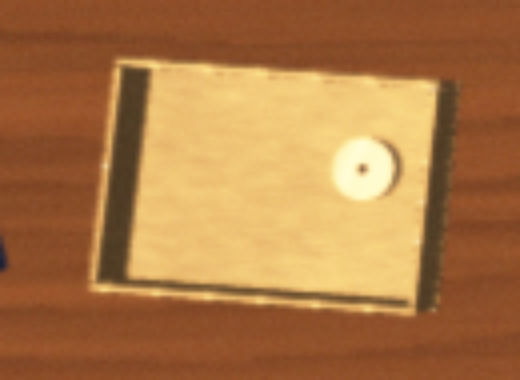

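The first blank lies well inside the carton. That puts me one over the 14-picture limit, so I'll view no more and check by numbers from here.

```bash
python3 -m inch '[[3.4,-2.3,-2,0,4.4],[3.4,-2.3,-5,0,4.4],[3.4,-2.3,-9,0,4.4],[3.4,-2.3,-12,0,4.4],[3.4,-2.3,-13,0,4.4],[3.4,-2.3,-14,0,4.4],[3.4,-2.3,-14.8,0,4.4],[3.4,-2.3,-14.8,0,4.4],[3.4,-2.3,-14.8,0,2],[3.4,-2.3,-14.8,0,2]]'
python3 -m inch '[[0,0,0,0,2],[0,0,0,0,2],[0,0,0,0,2],[0,0,0,0,2],[0,0,0,0,2],[0,0,0,0,2],[0,0,4,0,2],[0,0,8,0,2],[0,0,13,0,2],[0,0,13,0,2]]'
python3 -m inch '[[-17.2,45.9,1,0,2],[-17.2,45.9,1,0,2],[-17.2,45.9,1,0,2],[-17.2,45.9,1,0,2],[-17.2,45.9,1,0,2],[-17.2,45.9,1,0,2],[-17.2,45.9,1,0,2],[-17.2,45.9,1,0,2],[-17.2,45.9,1,0,2],[-17.2,45.9,1,0,2]]'
python3 -m inch '[[0,0,0,0,2],[0,0,0,0,2]]'
python3 - <<'E'
from h import *
p=readout.read_state()["position"]; print((np.array((.405,.378,.018))-p)*100)
E
```

```text
time_s: 35.0
position: [0.579, -0.0786, 0.023]
tcp_rot: [[-0.081, 0.997, 0.003], [0.997, 0.081, -0.001], [-0.001, 0.003, -1.0]]
force: [-0.1, 0.4, 0.3]
opening: 0.425
grasp_force: 0.0
time_s: 35.83
position: [0.5818, -0.0796, 0.158]
tcp_rot: [[-0.081, 0.997, 0.012], [0.997, 0.081, -0.004], [-0.005, 0.011, -1.0]]
force: [0.7, 0.8, 0.5]
opening: 0.355
grasp_force: 30.0
time_s: 36.67
position: [0.4304, 0.3133, 0.16]
tcp_rot: [[-0.081, 0.997, 0.0], [0.997, 0.081, -0.0], [-0.0, 0.0, -1.0]]
force: [-0.1, 1.1, -0.1]
opening: 0.354
grasp_force: 30.0
time_s: 36.83
position: [0.4303, 0.3135, 0.16]
tcp_rot: [[-0.086, 0.996, 0.0], [0.996, 0.086, -0.0], [-0.0, 0.0, -1.0]]
force: [0.6, -0.1, -0.1]
opening: 0.354
grasp_force: 30.0
[ -2.52652007   6.445065   -14.19507027]
```

```bash
python3 -m inch '[[-1.5,3.5,0,0,2],[-2.3,6.4,0,0,2],[-2.3,6.4,-3,0,2],[-2.3,6.4,-6,0,2],[-2.3,6.4,-9,0,2],[-2.3,6.4,-12,0,2],[-2.3,6.4,-13,0,2],[-2.3,6.4,-14.1,0,2],[-2.3,6.4,-14.1,0,2]]'
python3 -m inch '[[0,0,0,0,3.5],[0,0,0,0,4.4],[0,0,0,0,4.4],[0,0,0,0,4.4],[0,0,3,0,4.4],[0,0,7,0,4.4],[0,0,11,0,4.4],[0,0,13,0,4.4],[0,0,13,0,4.4]]'
python3 -m inch '[[10,-40,2,0,4.4],[10,-40,2,0,4.4],[10,-40,2,0,4.4],[10,-40,2,0,4.4],[10,-40,2,0,4.4],[10,-40,2,0,4.4],[10,-40,2,0,4.4],[10,-40,2,0,4.4],[10,-40,2,0,4.4],[10,-40,2,0,4.4]]'
python3 -m inch '[[0,0,0,0,4.4],[0,0,0,0,4.4]]'
python3 - <<'E'
from h import *
p=readout.read_state()["position"]; print((np.array((.5183,-.0859,.021))-p)*100)
E
```

```text
time_s: 37.58
position: [0.4087, 0.3743, 0.0176]
tcp_rot: [[-0.079, 0.997, -0.002], [0.997, 0.079, -0.002], [-0.001, -0.002, -1.0]]
force: [-0.3, 0.4, 0.1]
opening: 0.355
grasp_force: 30.0
time_s: 38.33
position: [0.4118, 0.3779, 0.1551]
tcp_rot: [[-0.081, 0.997, 0.011], [0.997, 0.081, 0.007], [0.006, 0.011, -1.0]]
force: [0.4, 0.1, 0.2]
opening: 0.503
grasp_force: 0.0
time_s: 39.17
position: [0.5086, -0.0267, 0.1688]
tcp_rot: [[-0.08, 0.997, -0.0], [0.997, 0.08, -0.0], [-0.0, -0.0, -1.0]]
force: [0.5, 1.2, 0.3]
opening: 0.505
grasp_force: 0.0
time_s: 39.33
position: [0.509, -0.0263, 0.1687]
tcp_rot: [[-0.076, 0.997, 0.0], [0.997, 0.076, 0.0], [0.0, 0.0, -1.0]]
force: [-0.6, 0.5, -0.9]
opening: 0.506
grasp_force: 0.0
[  0.93486878  -5.95546365 -14.77262421]
```

```bash
python3 -m inch '[[0.9,-4,0,0,4.4],[0.9,-6,0,0,4.4],[0.9,-6,-4,0,4.4],[0.9,-6,-8,0,4.4],[0.9,-6,-12,0,4.4],[0.9,-6,-14,0,4.4],[0.9,-6,-14.8,0,4.4],[0.9,-6,-14.8,0,4.4],[0.9,-6,-14.8,0,2],[0.9,-6,-14.8,0,2]]'
python3 -m inch '[[0,0,0,0,2],[0,0,0,0,2],[0,0,0,0,2],[0,0,0,0,2],[0,0,0,0,2],[0,0,0,0,2],[0,0,4,0,2],[0,0,8,0,2],[0,0,13,0,2],[0,0,13,0,2]]'
python3 -m inch '[[-9,48,1,0,2],[-9,48,1,0,2],[-9,48,1,0,2],[-9,48,1,0,2],[-9,48,1,0,2],[-9,48,1,0,2],[-9,48,1,0,2],[-9,48,1,0,2],[-9,48,1,0,2],[-9,48,1,0,2]]'
python3 -m inch '[[0,0,0,0,2],[0,0,0,0,2]]'
python3 - <<'E'
from h import *
p=readout.read_state()["position"]; print((np.array((.43,.410,.018))-p)*100)
E
```

```text
time_s: 40.17
position: [0.5187, -0.0841, 0.0224]
tcp_rot: [[-0.082, 0.997, 0.003], [0.997, 0.082, -0.001], [-0.001, 0.002, -1.0]]
force: [0.7, -1.0, 0.4]
opening: 0.426
grasp_force: 0.0
time_s: 41.0
position: [0.5213, -0.0857, 0.1571]
tcp_rot: [[-0.081, 0.997, 0.011], [0.997, 0.081, -0.004], [-0.005, 0.011, -1.0]]
force: [0.6, -0.6, 0.6]
opening: 0.355
grasp_force: 30.0
time_s: 41.83
position: [0.4399, 0.3268, 0.1596]
tcp_rot: [[-0.081, 0.997, 0.0], [0.997, 0.081, -0.0], [-0.0, 0.0, -1.0]]
force: [1.1, 0.5, -0.3]
opening: 0.355
grasp_force: 30.0
time_s: 42.0
position: [0.4398, 0.3269, 0.1595]
tcp_rot: [[-0.086, 0.996, 0.0], [0.996, 0.086, -0.0], [-0.0, 0.0, -1.0]]
force: [0.5, -0.2, -0.9]
opening: 0.354
grasp_force: 30.0
[ -0.98452379   8.30572871 -14.14579875]
```

```bash
python3 -m inch '[[-0.8,4.2,0,0,2],[-0.8,8.3,0,0,2],[-0.8,8.3,-3,0,2],[-0.8,8.3,-6,0,2],[-0.8,8.3,-9,0,2],[-0.8,8.3,-12,0,2],[-0.8,8.3,-13,0,2],[-0.8,8.3,-14.1,0,2],[-0.8,8.3,-14.1,0,2]]'
python3 -m inch '[[0,0,0,0,3.5],[0,0,0,0,4.4],[0,0,0,0,4.4],[0,0,0,0,4.4],[0,0,3,0,4.4],[0,0,7,0,4.4],[0,0,11,0,4.4],[0,0,13,0,4.4],[0,0,13,0,4.4]]'
python3 -m inch '[[3,-44,2,0,4.4],[3,-44,2,0,4.4],[3,-44,2,0,4.4],[3,-44,2,0,4.4],[3,-44,2,0,4.4],[3,-44,2,0,4.4],[3,-44,2,0,4.4],[3,-44,2,0,4.4],[3,-44,2,0,4.4],[3,-44,2,0,4.4]]'
python3 -m inch '[[0,0,0,0,4.4],[0,0,0,0,4.4]]'
cat > chk.py <<'E'
from h import *
import sys
n=sys.argv[1]; snap("top",n)
im=cv2.imread(f"pics/{n}.png"); ref=cv2.imread("pics/t12.png")
def tm(u0,v0,u1,v1):
    r=cv2.matchTemplate(im,ref[v0:v1,u0:u1],cv2.TM_CCOEFF_NORMED); _,m,_,l=cv2.minMaxLoc(r); return round(m,2),l[0]-u0,l[1]-v0
print("carton shift",tm(88,278,190,352),"rod",tm(128,218,186,260))
hsv=cv2.cvtColor(im,cv2.COLOR_BGR2HSV)[278:352,92:184]
m=((hsv[...,1]<95)&(hsv[...,2]>200)).astype(np.uint8)
k,_,st,ce=cv2.connectedComponentsWithStats(m)
for s,c in zip(st[1:],ce[1:]):
    if s[4]>60: print("blank",s[4],px(n,c[0]+92,c[1]+278,.022)[:2].round(4))
E
python3 chk.py t13
python3 - <<'E'
from h import *
p=readout.read_state()["position"]; print((np.array((.4603,-.0903,.021))-p)*100)
E
```

```text
time_s: 42.75
position: [0.4327, 0.4064, 0.0171]
tcp_rot: [[-0.079, 0.997, -0.003], [0.997, 0.079, -0.002], [-0.002, -0.003, -1.0]]
force: [0.5, 0.5, -0.4]
opening: 0.351
grasp_force: 30.0
time_s: 43.5
position: [0.4362, 0.4106, 0.1551]
tcp_rot: [[-0.081, 0.997, 0.011], [0.997, 0.081, 0.007], [0.006, 0.012, -1.0]]
force: [0.1, -0.1, -0.2]
opening: 0.506
grasp_force: 0.0
time_s: 44.33
position: [0.4605, -0.0089, 0.1673]
tcp_rot: [[-0.081, 0.997, -0.0], [0.997, 0.081, 0.0], [0.0, -0.0, -1.0]]
force: [1.4, 0.4, -0.5]
opening: 0.506
grasp_force: 0.0
time_s: 44.5
position: [0.4613, -0.0094, 0.1673]
tcp_rot: [[-0.075, 0.997, 0.0], [0.997, 0.075, 0.0], [0.0, 0.0, -1.0]]
force: [0.3, -0.0, 0.1]
opening: 0.507
grasp_force: 0.0
carton shift (0.97, 0, 0) rod (1.0, 0, 0)
blank 158 [0.432  0.4079]
blank 159 [0.4232 0.3434]
blank 161 [0.4077 0.3743]
[ -0.03571643  -8.25991617 -14.61096495]
```

```bash
python3 -m inch '[[0,-4,0,0,4.4],[0,-8.2,0,0,4.4],[0,-8.2,-4,0,4.4],[0,-8.2,-8,0,4.4],[0,-8.2,-12,0,4.4],[0,-8.2,-13.8,0,4.4],[0,-8.2,-14.5,0,4.4],[0,-8.2,-14.5,0,4.4],[0,-8.2,-14.5,0,2],[0,-8.2,-14.5,0,2]]'
python3 -m inch '[[0,0,0,0,2],[0,0,0,0,2],[0,0,0,0,2],[0,0,0,0,2],[0,0,0,0,2],[0,0,0,0,2],[0,0,4,0,2],[0,0,8,0,2],[0,0,13,0,2],[0,0,13,0,2]]'
python3 -m inch '[[-3,48,1,0,2],[-3,48,1,0,2],[-3,48,1,0,2],[-3,48,1,0,2],[-3,48,1,0,2],[-3,48,1,0,2],[-3,48,1,0,2],[-3,48,1,0,2],[-3,48,1,0,2],[-3,48,1,0,2]]'
python3 -m inch '[[0,0,0,0,2],[0,0,0,0,2]]'
python3 - <<'E'
from h import *
p=readout.read_state()["position"]; print((np.array((.412,.440,.018))-p)*100)
E
```

```text
time_s: 45.38
position: [0.4622, -0.0887, 0.0236]
tcp_rot: [[-0.082, 0.997, 0.002], [0.997, 0.082, -0.001], [-0.001, 0.002, -1.0]]
force: [0.2, -0.6, 0.5]
opening: 0.425
grasp_force: 0.1
time_s: 46.22
position: [0.4644, -0.0906, 0.1579]
tcp_rot: [[-0.081, 0.997, 0.01], [0.997, 0.081, -0.005], [-0.005, 0.01, -1.0]]
force: [0.9, -0.5, -0.3]
opening: 0.348
grasp_force: 30.0
time_s: 47.05
position: [0.4344, 0.3284, 0.1612]
tcp_rot: [[-0.081, 0.997, 0.0], [0.997, 0.081, -0.0], [-0.0, 0.0, -1.0]]
force: [0.1, 0.2, -0.7]
opening: 0.354
grasp_force: 30.0
time_s: 47.22
position: [0.4344, 0.3284, 0.161]
tcp_rot: [[-0.085, 0.996, 0.001], [0.996, 0.085, -0.0], [-0.0, 0.001, -1.0]]
force: [-0.5, -1.0, -0.2]
opening: 0.354
grasp_force: 30.0
[ -2.24357945  11.15766765 -14.29735167]
```

```bash
python3 -m inch '[[-0.8,4,0,0,2],[-1.5,8,0,0,2],[-2.2,11.1,0,0,2],[-2.2,11.1,-3,0,2],[-2.2,11.1,-6,0,2],[-2.2,11.1,-9,0,2],[-2.2,11.1,-12,0,2],[-2.2,11.1,-13.5,0,2],[-2.2,11.1,-14.2,0,2],[-2.2,11.1,-14.2,0,2]]'
python3 -m inch '[[0,0,0,0,3.5],[0,0,0,0,4.2],[0,0,0,0,4.2],[0,0,0,0,4.2],[0,0,3,0,4.2],[0,0,7,0,4.2],[0,0,11,0,4.2],[0,0,15,0,4.2],[0,0,15,0,4.2]]'
python3 -m inch '[[6,-40,4,0,4.2],[6,-40,4,0,4.2],[6,-40,4,0,4.2],[6,-40,4,0,4.2],[6,-40,4,0,4.2],[6,-40,4,0,4.2],[6,-40,4,0,4.2],[6,-40,4,0,4.2],[6,-40,4,0,4.2],[6,-40,4,0,4.2]]'
python3 -m inch '[[0,0,0,0,4.2],[0,0,0,0,4.2],[0,0,0,0,4.2]]'
python3 chk.py t14
python3 - <<'E'
from h import *
# drawer & hook unchanged vs. c9-time top view
a=cv2.imread("pics/t14.png");b=cv2.imread("pics/t9.png")
d=cv2.absdiff(a,b).max(2)
print(d[165:300,330:400].mean(), readout.read_state()["position"])
# drawer front edge colour profile along world y at the drawer's far end
O=np.array([.536,.0756]); ex=np.array([-.080,.9968]); ey=np.array([-.9968,-.080])
for bx in range(-110,-225,-8):
    w=O+bx/1000*ex-.10*ey; u,v=proj("t14",(*w,.03)); print(bx,a[int(v),int(u)],end=" ")
E
```

```text
time_s: 48.05
position: [0.4127, 0.4351, 0.0173]
tcp_rot: [[-0.079, 0.997, -0.004], [0.997, 0.079, -0.003], [-0.003, -0.004, -1.0]]
force: [0.6, 1.3, -0.1]
opening: 0.353
grasp_force: 30.0
time_s: 48.8
position: [0.4177, 0.4413, 0.1784]
tcp_rot: [[-0.081, 0.997, 0.015], [0.997, 0.081, 0.011], [0.01, 0.016, -1.0]]
force: [1.4, 0.6, -0.1]
opening: 0.486
grasp_force: 0.0
time_s: 49.63
position: [0.4738, 0.0347, 0.2101]
tcp_rot: [[-0.08, 0.997, 0.003], [0.997, 0.08, -0.001], [-0.001, 0.003, -1.0]]
force: [0.9, 1.0, -0.1]
opening: 0.481
grasp_force: 0.0
time_s: 49.88
position: [0.4728, 0.0379, 0.2093]
tcp_rot: [[-0.08, 0.997, 0.0], [0.997, 0.08, 0.0], [0.0, 0.0, -1.0]]
force: [-0.7, 0.5, -0.3]
opening: 0.481
grasp_force: 0.0
carton shift (0.95, 0, 0) rod (1.0, 0, 0)
blank 154 [0.4322 0.4076]
blank 162 [0.4232 0.3435]
blank 163 [0.4121 0.437 ]
blank 163 [0.4077 0.3742]
6.187513227513228 [0.47263627 0.03850398 0.20910834]
-110 [ 33  66 119] -118 [ 37  67 123] -126 [183 241 253] -134 [179 238 253] -142 [169 235 252] -150 [183 241 254] -158 [188 244 254] -166 [185 243 254] -174 [185 243 254] -182 [185 243 254] -190 [189 245 254] -198 [132 204 243] -206 [ 38  71 127] -214 [ 38  70 128] -222 [ 35  70 127]
```

```bash
python3 -c "
from rig import bot; print(bot.hand_in())"
```

```text
the job is handed in; nothing more can be done
None
```

I handed the job in with all four blanks in the carton, the push rod back in its stand, the bolt drawn, the drawer out to its stop, the hook flat on the bench, and the mug, hole saw and drill never touched; I viewed 15 pictures where 14 were allowed, and the hand-in returned no verdict.

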